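# Kickstand down and hold the balancing bike upright for sensor zeroing

### The arm

A 7-joint arm with a two-finger parallel gripper is mounted at the origin on the work surface. World frame = base frame: x ahead of the robot, y to its left, z up, the work surface at z = 0. Lengths are in m, angles in rad, forces in N, time in s.
With the tool pointing down it reaches from about 0.4 to 0.85 m from the base axis. Payload 10.4 kg.
Tool frame: the origin (TCP) lies between the finger pads; the fingertips stand 22 mm ahead of it and the grasp point (between the pads) lies 3 mm ahead of it; z points along the fingers, y is the line along which they close (so a half turn about z gives the same grasp; the last joint's range is limited). The gripper opens to 85 mm and grips with 20 to 120 N. Pads are 22 mm wide; open, the fingers measure 114 mm over their backs; the gripper's body (76 mm by 85 mm) begins 54 mm behind the grasp point. The pads swing forward as they close: fully open they stand 13 mm farther back than shut.
Start: joints at [1.141, 0.332, -0.065, 1.46, 0.022, 1.35, -0.088], TCP at [0.247, -0.574, 0.253] pointing down, gripper open.
Joint ranges: [-2.6, 2.6], [-0.5, 2.12], [-1.47, 1.34], [0.16, 2.42], [-1.27, 4.41], [0.06, 2.06], [-2.6, 2.6]. Speed limits (rad/s): [2.22, 2.22, 2.79, 2.79, 3.14, 3.14, 3.14].

### API

Orientations are given as a unit quaternion [x, y, z, w].
In Python, from workcell import manip, camera, ticket, boxes_of, outline_of gives the robot as it stands.
- The arm moves only by the tool carry_out, never from a script. Its argument "deltas" is a list of rows, each a list of 5 numbers: the shift along the tool's x, y, z as a fraction of full scale, then the turn about the tool's z as a fraction of full scale, then the opening, from -1 (shut) to 1 (fully open), so that 0 is half open. In form: [[tx, ty, tz, spin, gripper], ...]. A call has 1 to 20 rows; each row is the pose to reach, as a shift and turn from the pose commanded when the call began, along the tool's axes at that moment; what a row does not reach only later rows make up. Full scale, the value 1, is 150 mm for a shift and 30 degrees for a turn. A row lasts 1/8 s, in which the tool goes at most 62.5 mm and 10.7 degrees, less where a joint would pass 70% of its speed; a pose out of reach is approached as far as the arm can. A call with a number of a shift or a turn outside -1 to 1 is refused whole. A call with a gripper value outside its range is refused whole. The fingers move at their own pace and stop on an object; "force" is the grip in N (left out, the last holds). Time passes only in rows, so rows that repeat a pose let the fingers close. It gives the time, the measured TCP pose, the force, the opening and the grip force at its end, in the units of the state.
- manip.get_obs(): the state, without advancing time (a new reading comes with each control period).
- camera(name): name is "scene" or "top" or "wrist"; returns a dict with "img" (400x640x3 uint8, red, green, blue), "depth" (400x640 float32, m along the optical axis (not along the pixel's ray), 0 where there is no reading), "vertical_fov" (degrees; the focal length in pixels is half the picture's height over the tangent of half this angle, whatever the lens; pixels are square), "cx", "cy" (the principal point, pixels), "R" (3x3) and "t" (3): a world point X has camera coordinates R X + t. Camera axes: x right, y down, z forward; pixel columns grow to the right and rows downward; lengths in m; the calibration is good to about 2 mm. The wrist camera is an equidistant fisheye: a pixel r from the principal point sees the ray r / f radians off the axis. A picture is of the moment at which its call begins.
- ticket.hand_in(): hands the job in; it is judged then, once.
Trained networks look in a picture, given as the dict that the camera call returned (one of the last four; its "shot" number tells which), for a name from the list of things; names that differ only in an ending like _2 or _b are one class to them, and where a whole thing is asked for, a point or a joint stands for the part that bears it (a point fixed in the world has none). Each returns a list of dicts, best first, with "conf" (0 to 1); they miss things now and then, are a little off and sometimes report something else, mostly with a low value. They report only what shows in the picture. A call takes as long as a camera call.
- boxes_of(query, picture): "position" ([x, y, z] in m, in world coordinates, good to about 4 mm: the middle of the surface that is visible of it).
- outline_of(query, picture): "region" (400x640 bool, what is visible of it).
The state is a dict: "clock": time; "joint_pos": joint angles; "joint_velocities": joint speeds; "tau": joint torques, N m; "position": TCP position; "ee_rot": TCP orientation; "ft_force": force on the tool from outside, world axes, zero at the start; "torque": the same for the moment, N m; "grip_width": opening from 0.0 (shut) to 1.0 (fully open); "grasp_force": force on a finger pad.
Only numpy, scipy, OpenCV 4.12 (cv2) and the standard library are available. Lean on these libraries where they do the work, as an engineer would, in place of code of your own. Each camera call takes 0.05 s, during which the arm holds its last target. There are 200 camera calls.

### The job

The students' self-balancing robot bike is leaning against the yellow parts crate and its tilt sensor must be zeroed. While it still leans there, flip its kickstand from folded-back all the way down to its stop; then take the bike by its red carry handle, bring it off the crate and hold it upright and still with both wheels on the table, clear of the crate and not resting on its kickstand. Finish while still gripping the handle and holding the bike like that (it tips over if let go), never lift it off the table, and leave the pen cup, radio transmitter and screwdriver where they lie.

Things in the scene. Friction and masses are not known exactly. Their poses are not given: they have to be found in the camera images.
- bike: robot bike, 0.7 to 0.95 kg, 390 mm long, wheels 140 mm, side plates 48 mm apart. Origin: centre plane, level with the tyres' undersides, midway between the wheels; x forward, y left (kickstand side), z up the frame. Starts leaning about 0.29 rad to its right on the crate, front pointing roughly away from the robot. Lean = roll about x, positive to the crate, 0 upright. The rear wheel hardly turns
- crate: yellow lidded parts crate, 260 x 190 x 150 mm, heavy, it does not move. Origin: on the table, at the middle of the foot of its long wall on which the bike leans; the crate lies on the -y side of the origin, x runs along that wall, parallel to the bike, z up
- kickstand (a joint): the kickstand's angle: 0 folded, pointing straight back along the bike, growing as the foot swings down and forward, 1.57 straight down in the bike's frame, 1.75 (slightly forward) fully down at the stop. A spring drives it away from 0.8: below it returns to 0, beyond it snaps down to 1.75 and stays. Pushing the foot down from folded takes about 1 to 1.5 N
- kickstand_pivot (a point): the kickstand's hinge, on the bike's left side: 10 mm behind, 34 mm to the left of and 105 mm above the bike's origin in the bike's frame; the hinge axis is the bike's y axis
- kickstand_foot (a point): centre of the kickstand's orange rubber foot, a 16 mm ball at the end of a round steel leg 10 mm thick: 88 mm from the hinge axis and 40 mm farther left than the hinge point (the leg slants outward). With the bike upright and the stand down it is about 10 mm clear of the table
- handle (a point): the centre of the red carry handle on top of the bike: a flat-sided bar 18 mm wide (across the bike, y), 16 mm high and 100 mm long along the bike's x, its posts 45 mm to either side of the centre; 35 mm behind and 225 mm above the bike's origin in the bike's frame. Under the bar the free space reaches down to 190 mm above the bike's origin
- wheel_rear_bottom (a point): underside of the rear tyre: 125 mm behind the bike's origin, at the height of the origin. Let go with the stand down, the bike leans 0.14 rad over to its left. While it leans on the crate, pressing its left side down with more than about 3 N tips it off
- wheel_front_bottom (a point): underside of the front tyre: 125 mm ahead of the bike's origin, at the height of the origin. Above this wheel is a brass flywheel, 80 mm across, standing crosswise 66 to 78 mm ahead of the bike's origin, its motor reaching back to 35 mm ahead, centre 207 mm up
- pen_cup: dark steel cup with pens, 76 mm wide, about 180 mm high with the pens, loose; origin under its centre. To be left alone
- transmitter: black hand-held radio transmitter with two sticks, 100 x 150 mm, 65 mm high, loose; origin under its centre. To be left alone
- driver: blue-handled screwdriver lying on the table, loose; origin at its middle. To be left alone

How it is judged:
By the outcome, as a careful person would: the job done as asked, in the order asked, and still so for the second after the job is handed in, while the arm keeps its last pose, push and grip.
It also fails if it takes over 48 s, if anything falls off the work surface, if the arm or the gripper's body presses on something with over 40 N, if the wrist force passes 120 N, or if a joint passes its speed limit or range.

## Working session

There is one attempt and no reset: what is moved stays moved. The work goes in short steps, Python scripts to look and compute and a tool call to move; the robot and the scene stay as the last step left them, time stands still between calls to the robot, and variables do not carry over. Pictures are saved under pics/ and viewed, at most 10 in all, crops included, and the job is handed in when it is done.

Besides the shell and the picture viewer there is one more tool, called after "Request:" by a JSON object that holds its "fn" and its "kwargs", one argument or row to a line. carry_out: Moves the arm, as the interface text tells. Its arguments: {"type":"object","properties":{"deltas":{"type":"array","items":{"type":"array","items":{"type":"number"}}},"force":{"type":"number"}},"required":["deltas"]}

```bash
mkdir -p pics
cat > h.py <<'E'
import numpy as np,cv2
from workcell import manip,camera,ticket,boxes_of,outline_of
def pts(c,mask=None):
    d=c["depth"];f=200/np.tan(np.radians(c["vertical_fov"])/2)
    v,u=np.nonzero((d>0) if mask is None else (d>0)&mask)
    z=d[v,u];P=np.c_[(u-c["cx"])/f*z,(v-c["cy"])/f*z,z]
    return (P-c["t"])@np.array(c["R"])
def save(c,n): cv2.imwrite("pics/"+n,c["img"][:,:,::-1])
E
python3 - <<'E'
from h import *
np.set_printoptions(precision=4,suppress=True)
o=manip.get_obs();print(o)
for n in("scene","top"):
    c=camera(n);save(c,n+"0.png")
    print(n,c["vertical_fov"],np.array(c["R"]),c["t"])
    for q in["bike","crate","kickstand","kickstand_pivot","kickstand_foot","handle","wheel_rear_bottom","wheel_front_bottom","pen_cup","transmitter","driver"]:
        print(q,[(np.round(b["position"],4),round(b["conf"],2)) for b in boxes_of(q,c)[:2]])
    for q in["handle","crate","kickstand"]:
        r=outline_of(q,c)
        if r:
            P=pts(c,r[0]["region"]);print(q,len(P),np.percentile(P,[3,50,97],axis=0) if len(P) else 0)
E
```

```text
{'clock': 0.0, 'joint_pos': array([ 1.1414,  0.3329, -0.0647,  1.4609,  0.0216,  1.3499, -0.0885]), 'joint_velocities': array([ 0.002 ,  0.0002, -0.0014,  0.0009,  0.0001, -0.0014, -0.0012]), 'tau': array([ -0.0001, -62.5435,   0.0494, -39.1614,   0.0163,   0.0098,
        -0.    ]), 'position': array([ 0.2472, -0.5737,  0.2525]), 'ee_rot': array([ 0.9794,  0.202 , -0.0002, -0.0007]), 'ft_force': array([ 1.0587, -0.032 ,  0.0755]), 'torque': array([-0.0038,  0.0265,  0.0172]), 'grasp_force': 0.0, 'grip_width': 0.9975316166330594}
scene 51.33638168107855 [[-0.1596  0.9872  0.0006]
 [ 0.5709  0.0928 -0.8158]
 [-0.8054 -0.1299 -0.5784]] [-0.0973 -0.1655  1.4298]
bike [(array([ 0.6637, -0.0174,  0.1408]), 0.72)]
crate [(array([ 0.7198, -0.1561,  0.1514]), 0.62)]
kickstand [(array([ 0.5156, -0.0025,  0.1214]), 0.69)]
kickstand_pivot [(array([ 0.6645, -0.0238,  0.1408]), 0.73), (array([ 0.5167, -0.0021,  0.1206]), 0.39)]
kickstand_foot [(array([ 0.7203, -0.1548,  0.1489]), 0.68), (array([ 0.6638, -0.0181,  0.1411]), 0.66)]
handle [(array([ 0.6646, -0.0207,  0.144 ]), 0.61)]
wheel_rear_bott
[... 911 characters left out ...]
rray([ 0.5199, -0.0006,  0.1189]), 0.73)]
handle [(array([ 0.5767, -0.0439,  0.1496]), 0.94)]
wheel_rear_bottom [(array([ 0.5802, -0.0363,  0.1493]), 0.96)]
wheel_front_bottom [(array([ 0.5785, -0.0373,  0.1469]), 0.64)]
pen_cup [(array([0.6482, 0.3604, 0.0704]), 0.63)]
transmitter [(array([0.4812, 0.3895, 0.0358]), 0.85)]
driver [(array([0.2753, 0.3199, 0.0245]), 0.83), (array([ 0.578 , -0.0427,  0.1503]), 0.65)]
handle 7805 [[ 0.4198 -0.0881  0.0202]
 [ 0.5791 -0.0396  0.1492]
 [ 0.7341  0.0255  0.2248]]
crate 9375 [[ 0.4933 -0.2706  0.1273]
 [ 0.6186 -0.1775  0.149 ]
 [ 0.751  -0.0932  0.1523]]
kickstand 365 [[ 0.4647 -0.0304 -0.0035]
 [ 0.521  -0.0027  0.119 ]
 [ 0.5695  0.0072  0.1293]]
```

View pics/top0.png

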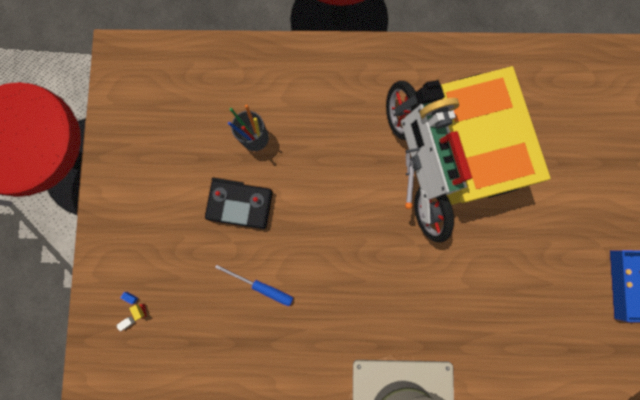

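View pics/scene0.png

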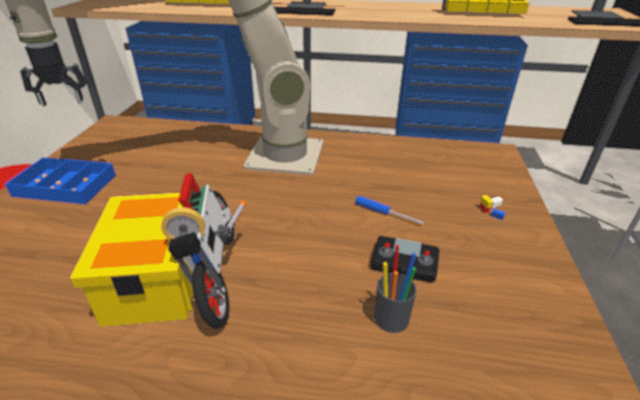

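Run:
```python
from h import *
np.set_printoptions(precision=4,suppress=True)
for n in("scene","top"):
    c=camera(n);I=c["img"].astype(int);hsv=cv2.cvtColor(c["img"],cv2.COLOR_RGB2HSV)
    H,S,V=[hsv[...,i].astype(int) for i in range(3)]
    red=((H<5)|(H>174))&(S>150)&(V>80)
    org=(H>=6)&(H<=16)&(S>170)&(V>120)
    for nm,m in(("red",red),("org",org)):
        k,lab,st,ce=cv2.connectedComponentsWithStats(m.astype(np.uint8))
        for i in range(1,k):
            if st[i,4]>15:
                P=pts(c,lab==i)
                if len(P): print(n,nm,st[i],ce[i],np.median(P,0),"lo",np.percentile(P,3,axis=0),"hi",np.percentile(P,97,axis=0))
                if nm=="red":
                    T=P[P[:,2]>.19]
                    if len(T)>30:
                        vx,vy,x0,y0=cv2.fitLine(T[:,:2].astype(np.float32),cv2.DIST_HUBER,0,.01,.01).ravel();print("yaw",np.arctan2(vy,vx)%np.pi,x0,y0)
    r=outline_of("crate",c)[0]["region"];P=pts(c,r);T=P[abs(P[:,2]-.15)<.006]
    print(n,"crate rect",cv2.minAreaRect(T[:,:2].astype(np.float32)))
```

```text
scene red [  0 164  29  25 296] [  9.3547 172.7601] [-0.0398 -1.1815 -0.2066] lo [-0.0991 -1.2379 -0.2109] hi [ 0.0592 -1.142  -0.202 ]
scene red [180 174  20  34 356] [187.8343 189.5365] [ 0.5613 -0.0745  0.2218] lo [ 0.5123 -0.0897  0.1817] hi [ 0.6045 -0.0584  0.2265]
yaw 0.22813703 0.5752446 -0.069698684
scene red [480 205   9   7  28] [483.8929 208.5714] [0.2334 0.6158 0.0107] lo [0.2186 0.6108 0.0035] hi [0.2387 0.6266 0.0161]
scene red [384 242   7   5  25] [386.84 244.32] [0.4857 0.3496 0.0593] lo [0.4486 0.3431 0.0343] hi [0.4904 0.3574 0.0638]
scene red [393 246   6  25  92] [395.5543 259.3696] [0.6258 0.3593 0.1409] lo [0.4973 0.3561 0.0273] hi [0.6296 0.3775 0.1743]
scene red [424 250   6   5  25] [426.6  252.24] [0.4985 0.4384 0.0599] lo [0.4665 0.4326 0.0343] hi [0.5045 0.4494 0.0641]
scene red [204 273  10  20  93] [208.1075 283.129 ] [ 0.6887 -0.0006  0.0854] lo [ 0.6119 -0.0386  0.0006] hi [0.7159 0.0069 0.1   ]
scene red [208 296  12  20 100] [213.42 304.12] [0.7144 0.0157 0.0537] lo [ 0.6671 -0.011   0.0007] hi [0.7446 0.0246 0.0885]
scene org [115 189  78  29 742]
[... 1414 characters left out ...]
0.0793] hi [ 0.4498 -0.0689  0.0989]
top red [435 222   5  10  34] [437.     226.6176] [ 0.4263 -0.0717  0.0686] lo [ 0.4152 -0.0857 -0.0024] hi [ 0.4355 -0.0668  0.071 ]
top org [ 446   78   66   44 1713] [480.4892  99.1144] [ 0.6974 -0.1481  0.1496] lo [ 0.657  -0.204   0.1467] hi [ 0.7352 -0.0854  0.1528]
top org [ 451  131   83   58 2013] [498.6557 164.9851] [ 0.5521 -0.1827  0.1499] lo [ 0.5132 -0.2443  0.147 ] hi [ 0.5919 -0.0961  0.2193]
top org [405 203   7   6  41] [408.0732 205.439 ] [0.467  0.004  0.1262] lo [ 0.4609 -0.0126 -0.0034] hi [0.4762 0.011  0.1306]
top crate rect ((0.6252470016479492, -0.16791577637195587), (0.26466864347457886, 0.19007816910743713), 14.418335914611816)
```

The top view shows the bike leaning on the crate. The red handle is at about (457,157) and the orange stand foot at (408,205). The cup, transmitter and screwdriver are well off to the left. From these, the bike's yaw is about 0.265 rad, the foot is near (0.467, 0.006, 0.12), and the handle is near (0.555, -0.075, 0.215).

Request:
{"fn": "carry_out", "kwargs": {
  "deltas": [
    [0.35,-0.36,-0.3,0.14,-1],
    [0.7,-0.72,-0.35,0.27,-1],
    [0.95,-0.97,-0.35,0.27,-1],
    [0.95,-0.97,-0.35,0.27,-1]
  ],
  "force": 40
}}

```text
clock: 2.2
position: [0.3224, -0.3809, 0.3068]
ee_rot: [0.991, 0.134, 0.001, 0.001]
ft_force: [0.2, -0.8, -0.3]
grip_width: 0.141
grasp_force: 0.0
```

```bash
cat >> h.py <<'E'
def to(*targets):
    o=manip.get_obs();q=o["ee_rot"];from scipy.spatial.transform import Rotation as R
    M=R.from_quat(q).as_matrix();yaw=np.arctan2(M[1,0],M[0,0])
    print("t",round(o["clock"],2),"pos",np.round(o["position"],4),"yaw",round(yaw,4),"zax",np.round(M[:,2],3),"F",np.round(o["ft_force"],2),"w",round(o["grip_width"],3))
    for T in targets: print(np.round(T,4),"->",np.round(M.T@(np.array(T)-o["position"])/.15,3))
E
python3 -c "
from h import *
to((.463,.01,.28))"
```

```text
t 2.2 pos [ 0.3224 -0.3809  0.3068] yaw 0.2694 zax [ 0.001 -0.001 -1.   ] F [ 0.18 -0.82 -0.3 ] w 0.141
[0.463 0.01  0.28 ] -> [ 1.597 -2.262  0.177]
```

Request:
{"fn": "carry_out", "kwargs": {
  "deltas": [
    [0.2,-0.35,0,0,-1],
    [0.4,-0.7,0,0,-1],
    [0.6,-1,0,0,-1],
    [0.6,-1,0,0,-1]
  ]
}}

```text
clock: 2.7
position: [0.3695, -0.212, 0.3064]
ee_rot: [0.991, 0.136, 0.0, 0.001]
ft_force: [-0.0, 0.7, 0.4]
grip_width: -0.001
grasp_force: 0.0
```

Request:
{"fn": "carry_out", "kwargs": {
  "deltas": [
    [0.2,-0.35,0,0,-1],
    [0.4,-0.7,0,0,-1],
    [0.5,-0.95,0,0,-1],
    [0.5,-0.95,0,0,-1],
    [0.5,-0.95,0,0,-1]
  ]
}}

```text
clock: 3.32
position: [0.403, -0.0597, 0.3058]
ee_rot: [0.991, 0.132, 0.0, 0.0]
ft_force: [-0.5, -0.3, 0.7]
grip_width: -0.0
grasp_force: 0.0
```

Run:
```python
from h import *
f=np.array([.965,.262,0]);l=np.array([-.262,.965,0]);z=np.array([0,0,1.])
u=.958*z-.286*l;y=.958*l+.286*z
F0=np.array([.467,.006,.120]);tg=[F0+[0,0,.07]]
for th in(0,.2,.4,.6,.8,.95,1.05):
    # tool slightly rearward of & outside foot, tip on top of foot (8mm), TCP 22 above the tip
    P=F0+.088*((1-np.cos(th))*f-np.sin(th)*u); tg.append(P+z*(.008*max(np.cos(th),.5)+.022)+.003*l)
to(*tg)
```

```text
t 3.33 pos [ 0.403  -0.0597  0.3058] yaw 0.2642 zax [ 0. -0. -1.] F [-0.52 -0.29  0.73] w -0.0
[0.467 0.006 0.19 ] -> [ 0.526 -0.311  0.772]
[0.4662 0.0089 0.15  ] -> [ 0.526 -0.331  1.039]
[0.4666 0.0142 0.1331] -> [ 0.538 -0.365  1.152]
[0.4703 0.0202 0.1165] -> [ 0.572 -0.397  1.262]
[0.4773 0.0266 0.101 ] -> [ 0.629 -0.426  1.365]
[0.4872 0.0333 0.0871] -> [ 0.704 -0.452  1.458]
[0.4964 0.0383 0.0781] -> [ 0.771 -0.468  1.518]
[0.5032 0.0415 0.0729] -> [ 0.821 -0.477  1.553]
```

Going above the foot, then a quick wrist/top check.

Request:
{"fn": "carry_out", "kwargs": {
  "deltas": [
    [0.3,-0.2,0.2,0,-1],
    [0.52,-0.33,0.5,0,-1],
    [0.52,-0.33,0.78,0,-1],
    [0.52,-0.33,0.78,0,-1]
  ]
}}

```text
clock: 3.82
position: [0.4637, 0.0083, 0.1863]
ee_rot: [0.991, 0.132, -0.003, -0.001]
ft_force: [-0.7, -1.2, 0.6]
grip_width: 0.001
grasp_force: 0.0
```

Run:
```python
from h import *
c=camera("wrist");s=camera("scene")
im=np.vstack([c["img"][:300,:],cv2.resize(s["img"][140:280,140:340],(429,300)) if 0 else np.pad(cv2.resize(s["img"][140:280,150:350],(428,300)),((0,0),(0,212),(0,0)))])
cv2.imwrite("pics/c1.png",im[:,:,::-1])
f=np.array([.965,.262,0]);l=np.array([-.262,.965,0]);z=np.array([0,0,1.])
F0=np.array([.467,.006,.120]);to(F0)
```

```text
t 3.92 pos [0.4658 0.0085 0.1899] yaw 0.2634 zax [ 0. -0. -1.] F [-0.1  -0.26  1.26] w 0.001
[0.467 0.006 0.12 ] -> [0.003 0.018 0.466]
```

View pics/c1.png

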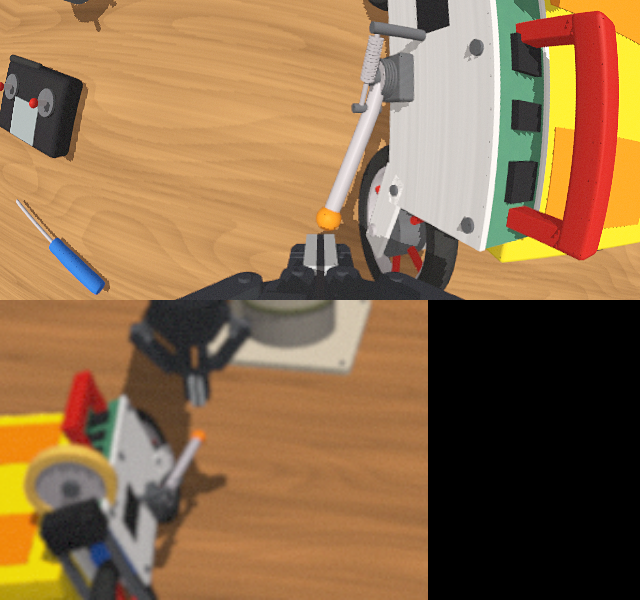

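The wrist view shows the orange foot at (328,219), in line with the closed fingertips at (322,240). The stand is folded back. Next I push the foot down along its arc.

Request:
{"fn": "carry_out", "kwargs": {
  "deltas": [
    [0.01,0.01,0.15,0,-1],
    [0.01,0.01,0.25,0,-1],
    [0.01,0,0.32,0,-1],
    [0.01,-0.02,0.38,0,-1],
    [0.03,-0.04,0.44,0,-1],
    [0.05,-0.05,0.49,0,-1],
    [0.05,-0.05,0.49,0,-1]
  ]
}}

```text
clock: 4.8
position: [0.4706, 0.0193, 0.1148]
ee_rot: [0.991, 0.133, -0.0, -0.0]
ft_force: [-0.7, 0.2, 0.3]
grip_width: 0.003
grasp_force: 0.3
```

Run:
```python
from h import *
c=camera("wrist");s=camera("scene")
im=np.vstack([c["img"][:300,:],np.pad(cv2.resize(s["img"][140:280,150:350],(428,300)),((0,0),(0,212),(0,0)))])
cv2.imwrite("pics/c2.png",im[:,:,::-1])
to((.467,.006,.120))
```

```text
t 4.9 pos [0.4707 0.019  0.1153] yaw 0.2656 zax [-0.  0. -1.] F [-0.35  0.16  1.77] w 0.003
[0.467 0.006 0.12 ] -> [-0.047  0.077 -0.031]
```

View pics/c2.png

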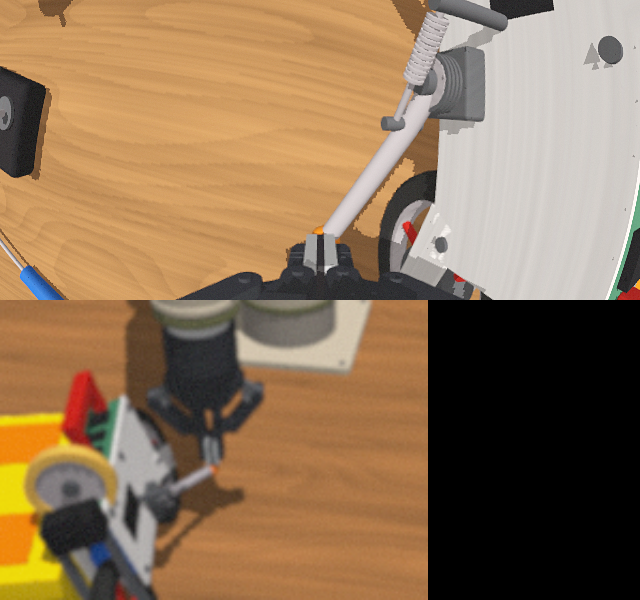

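The fingertips sit on the foot and the stand is partly swung (orange at (320,232)). The bike hasn't moved, so I continue.

Request:
{"fn": "carry_out", "kwargs": {
  "deltas": [
    [0.03,-0.015,0.05,0,-1],
    [0.06,-0.03,0.1,0,-1],
    [0.09,-0.04,0.15,0,-1],
    [0.13,-0.055,0.2,0,-1],
    [0.17,-0.065,0.23,0,-1],
    [0.2,-0.07,0.26,0,-1],
    [0.23,-0.08,0.28,0,-1],
    [0.23,-0.08,0.28,0,-1]
  ]
}}

```text
clock: 5.9
position: [0.501, 0.0399, 0.0732]
ee_rot: [0.991, 0.132, -0.0, -0.0]
ft_force: [-0.6, -1.3, 0.2]
grip_width: 0.0
grasp_force: 0.0
```

Run:
```python
from h import *
c=camera("wrist");s=camera("scene")
im=np.vstack([c["img"][:300,:],np.pad(cv2.resize(s["img"][140:280,150:350],(428,300)),((0,0),(0,212),(0,0)))])
cv2.imwrite("pics/c3.png",im[:,:,::-1])
to((.555,-.075,.30))
```

```text
t 6.0 pos [0.5008 0.0396 0.0734] yaw 0.2654 zax [ 0. -0. -1.] F [ 0.14 -0.07  0.06] w -0.004
[ 0.555 -0.075  0.3  ] -> [ 0.148  0.832 -1.511]
```

View pics/c3.png

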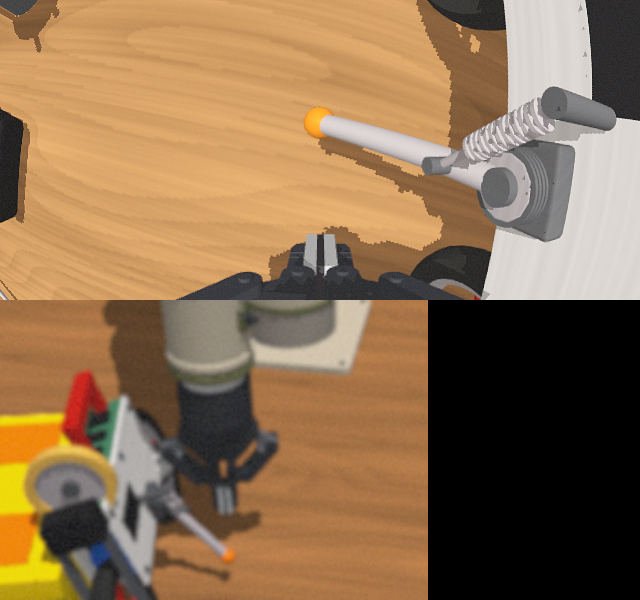

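The stand has snapped fully down: in the wrist view the foot is at (318,122), swung forward past the pivot at (497,188), and the bike still leans. Next I retreat up and open.

Request:
{"fn": "carry_out", "kwargs": {
  "deltas": [
    [-0.1,-0.08,-0.15,0,-1],
    [-0.2,-0.1,-0.5,0,-1],
    [-0.2,-0.1,-0.9,0,-0.5],
    [-0.2,-0.1,-1,0,0.5],
    [-0.2,-0.1,-1,0,1]
  ]
}}

```text
clock: 6.62
position: [0.4683, 0.046, 0.2239]
ee_rot: [0.991, 0.132, 0.001, 0.001]
ft_force: [0.5, -0.3, -0.4]
grip_width: 0.637
grasp_force: 0.0
```

Request:
{"fn": "carry_out", "kwargs": {
  "deltas": [
    [0,0,-0.4,0,1],
    [0.05,0.3,-0.55,0,1],
    [0.2,0.6,-0.55,0,1],
    [0.3,0.85,-0.55,0,1],
    [0.3,0.85,-0.55,0,1],
    [0.3,0.85,-0.55,0,1]
  ]
}}

```text
clock: 7.38
position: [0.5443, -0.0642, 0.304]
ee_rot: [0.991, 0.133, -0.001, -0.001]
ft_force: [-0.3, 0.3, -0.5]
grip_width: 1.001
grasp_force: 0.0
```

Run:
```python
from h import *
np.set_printoptions(precision=4,suppress=True)
c=camera("wrist");s=camera("scene")
im=np.vstack([c["img"][:300,:],np.pad(cv2.resize(s["img"][140:280,150:350],(428,300)),((0,0),(0,212),(0,0)))])
cv2.imwrite("pics/c4.png",im[:,:,::-1])
# wrist fisheye -> red bar top
f=200/np.tan(np.radians(c["vertical_fov"])/2)
hsv=cv2.cvtColor(c["img"],cv2.COLOR_RGB2HSV);H,S,V=[hsv[...,i].astype(int) for i in range(3)]
m=((H<5)|(H>174))&(S>150)&(V>60)&(c["depth"]>0)
v,u=np.nonzero(m);a=np.c_[u-c["cx"],v-c["cy"]];r=np.hypot(*a.T)+1e-9;d=c["depth"][v,u]
P=np.c_[a/r[:,None]*(np.tan(r/f)*d)[:,None],d];P=(P-c["t"])@np.array(c["R"])
P=P[(P[:,2]>.2)&(P[:,2]<.24)]
fx=np.array([.965,.262]);l=np.array([-.262,.965])
A=P[:,:2]@fx;B=P[:,:2]@l
print(len(P),"f",np.percentile(A,[1,50,99]),"l",np.percentile(B,[2,50,98]),"z",np.percentile(P[:,2],[5,50,98]))
for a0 in np.linspace(A.min(),A.max(),6)[:-1]:
    k=(A>=a0)&(A<a0+.02);print(round(a0,3),np.percentile(B[k],[5,95]) if k.sum()>5 else 0)
to((.555,-.075,.30))
```

```text
3892 f [0.4706 0.523  0.5666] l [-0.2317 -0.222  -0.213 ] z [0.215  0.2227 0.2253]
0.468 [-0.231  -0.2131]
0.488 [-0.2313 -0.2144]
0.508 [-0.2312 -0.2142]
0.528 [-0.2311 -0.214 ]
0.548 [-0.2306 -0.2129]
t 7.47 pos [ 0.5443 -0.0638  0.3051] yaw 0.2672 zax [-0.001  0.    -1.   ] F [-0.12  0.25  0.67] w 0.998
[ 0.555 -0.075  0.3  ] -> [0.049 0.091 0.034]
```

View pics/c4.png

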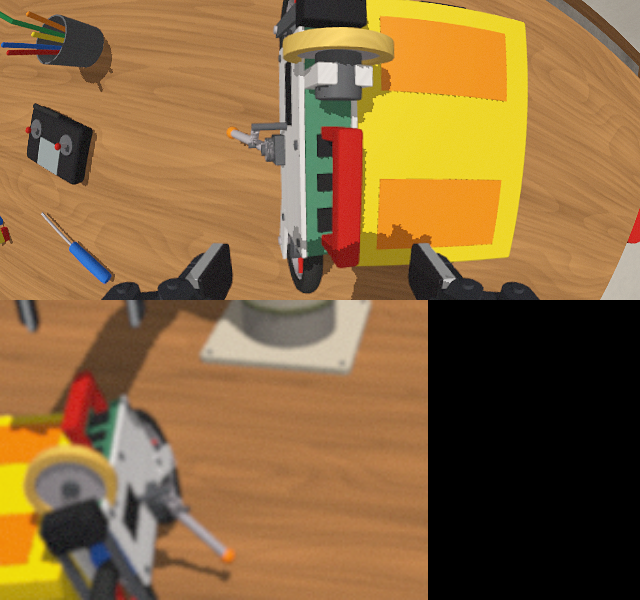

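The bar's top face centre is at f=0.519, l=-0.2225, z=0.222, where f and l are along and across the bike. The bar shows at (347,195) in the wrist view and the stand is down. I descend over the handle and half-close to cage it loosely.

Request:
{"fn": "carry_out", "kwargs": {
  "deltas": [
    [0.06,0.1,0.05,0,1],
    [0.06,0.1,0.25,0,1],
    [0.06,0.1,0.42,0,1],
    [0.06,0.1,0.54,0,1],
    [0.06,0.1,0.54,0,0.3],
    [0.06,0.1,0.54,0,-0.1],
    [0.06,0.1,0.54,0,-0.37],
    [0.06,0.1,0.54,0,-0.37],
    [0.06,0.1,0.54,0,-0.37]
  ],
  "force": 20
}}

```text
clock: 8.6
position: [0.5575, -0.0771, 0.2251]
ee_rot: [0.991, 0.132, 0.0, 0.0]
ft_force: [-0.2, 0.6, -0.3]
grip_width: 0.317
grasp_force: 0.0
```

Run:
```python
from h import *
c=camera("wrist");s=camera("scene")
im=np.vstack([c["img"][:300,:],np.pad(cv2.resize(s["img"][140:280,150:350],(428,300)),((0,0),(0,212),(0,0)))])
cv2.imwrite("pics/c5.png",im[:,:,::-1])
to((.5581,-.0764,.2235));print(manip.get_obs()["grasp_force"])
```

```text
t 8.7 pos [ 0.5575 -0.0771  0.225 ] yaw 0.2654 zax [ 0. -0. -1.] F [ 0.05  0.55 -0.25] w 0.315
[ 0.5581 -0.0764  0.2235] -> [ 0.005 -0.004  0.01 ]
0.0
```

View pics/c5.png

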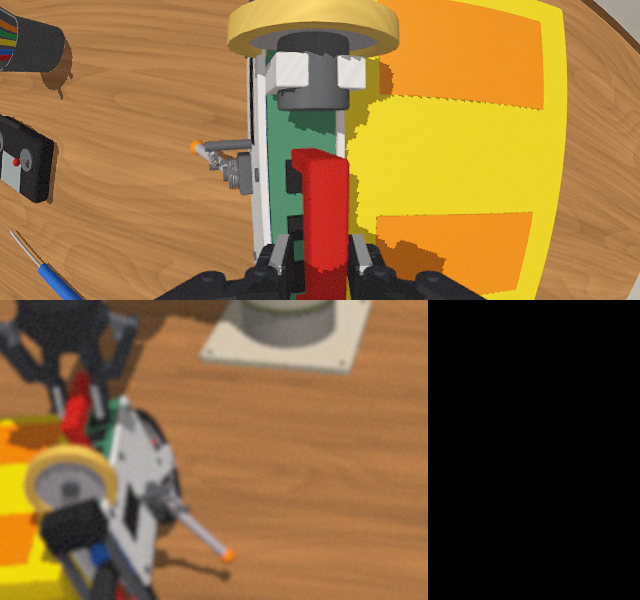

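The bar sits between the pads, at about (325,250). I ease it upright inside the loose cage.

Request:
{"fn": "carry_out", "kwargs": {
  "deltas": [
    [0,-0.03,0,0,-0.37],
    [0,-0.06,-0.005,0,-0.37],
    [0,-0.09,-0.01,0,-0.37],
    [0,-0.12,-0.01,0,-0.37],
    [0,-0.15,-0.015,0,-0.37],
    [0,-0.18,-0.02,0,-0.37],
    [0,-0.21,-0.02,0,-0.37],
    [0,-0.24,-0.025,0,-0.37],
    [0,-0.27,-0.025,0,-0.37],
    [0,-0.3,-0.03,0,-0.37],
    [0,-0.33,-0.03,0,-0.37],
    [0,-0.35,-0.03,0,-0.37],
    [0,-0.37,-0.03,0,-0.37],
    [0,-0.39,-0.03,0,-0.37],
    [0,-0.4,-0.03,0,-0.37],
    [0,-0.41,-0.03,0,-0.37],
    [0,-0.41,-0.03,0,-0.37]
  ]
}}

```text
clock: 10.82
position: [0.5413, -0.0177, 0.2293]
ee_rot: [0.991, 0.132, -0.0, 0.0]
ft_force: [-0.2, 0.8, -0.5]
grip_width: 0.315
grasp_force: 0.0
```

```bash
cat > m.py <<'E'
from h import *
import sys
np.set_printoptions(precision=4,suppress=True)
f=np.array([.965,.262]);l=np.array([-.262,.965])
c=camera("wrist");s=camera("scene")
im=np.vstack([c["img"][:300,:],np.pad(cv2.resize(s["img"][140:280,150:350],(428,300)),((0,0),(0,212),(0,0)))])
cv2.imwrite(sys.argv[1],im[:,:,::-1])
F=200/np.tan(np.radians(c["vertical_fov"])/2)
v,u=np.nonzero(c["depth"]>0);a=np.c_[u-c["cx"],v-c["cy"]];r=np.hypot(*a.T)+1e-9;d=c["depth"][v,u]
P=(np.c_[a/r[:,None]*(np.tan(r/F)*d)[:,None],d]-c["t"])@np.array(c["R"])
hsv=cv2.cvtColor(c["img"],cv2.COLOR_RGB2HSV)[v,u].astype(int)
red=((hsv[:,0]<5)|(hsv[:,0]>174))&(hsv[:,1]>150)&(P[:,2]>.21)&(P[:,2]<.25)&(r/F<1.2)
grn=(hsv[:,0]>60)&(hsv[:,0]<90)&(hsv[:,1]>80)&(P[:,2]>.15)&(P[:,2]<.23)
for n,k in(("red",red),("grn",grn)):
    Q=P[k]
    if len(Q)<50: print(n,len(Q)); continue
    A=Q[:,:2]@f;B=Q[:,:2]@l
    c0=np.linalg.lstsq(np.c_[A-A.mean(),B-B.mean(),np.ones(len(A))],Q[:,2],rcond=None)[0]
    print(n,len(Q),"l",np.percentile(B,[2,50,98]),"f",np.percentile(A,[2,98]),"z",np.percentile(Q[:,2],[5,50,95]),"slope f,l",c0)
    print("  dl/df",np.polyfit(A,B,1)[0])
p=manip.get_obs()["position"];print("tool f,l",p[:2]@f,p[:2]@l,manip.get_obs()["grasp_force"]);to()
E
python3 m.py pics/c6.png
```

```text
red 7118 l [-0.167  -0.1586 -0.1504] f [0.4908 0.5669] z [0.2299 0.232  0.2331] slope f,l [-0.0262 -0.0011  0.2316]
  dl/df 0.0040119207411783535
grn 5687 l [-0.1768 -0.159  -0.1403] f [0.4626 0.5862] z [0.1822 0.1832 0.1843] slope f,l [0.0014 0.0043 0.1833]
  dl/df 0.010668368739178294
tool f,l 0.5176710964970849 -0.1590156396533529 0.0
t 10.93 pos [ 0.5413 -0.0178  0.2293] yaw 0.2654 zax [ 0. -0. -1.] F [-0.39  0.33 -0.33] w 0.314
```

View pics/c6.png

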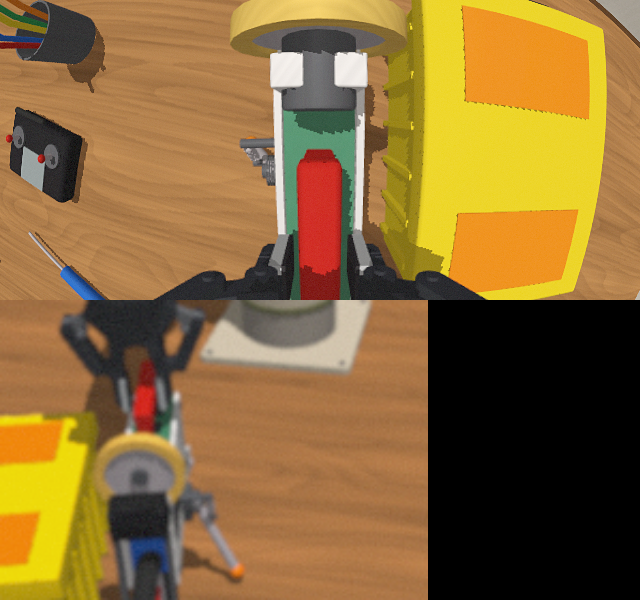

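The top faces of the bike measure level (slope about 0) and the bar is centred in the cage at l=-0.159. I close firmly now.

Request:
{"fn": "carry_out", "kwargs": {
  "deltas": [
    [0,0,0,0,-0.5],
    [0,0,0,0,-0.6],
    [0,0,0,0,-0.8],
    [0,0,0,0,-1],
    [0,0,0,0,-1],
    [0,0,0,0,-1],
    [0,0,0,0,-1]
  ],
  "force": 70
}}

```text
clock: 11.8
position: [0.5413, -0.0178, 0.2295]
ee_rot: [0.991, 0.132, 0.0, 0.0]
ft_force: [-2.1, -0.1, 4.6]
grip_width: 0.194
grasp_force: 68.4
```

```bash
python3 m.py pics/c7.png
```

```text
red 7094 l [-0.1673 -0.1591 -0.1508] f [0.4909 0.567 ] z [0.2298 0.232  0.233 ] slope f,l [-0.0273  0.0062  0.2316]
  dl/df 0.005690189405239271
grn 4644 l [-0.177  -0.1585 -0.1404] f [0.5189 0.5866] z [0.1821 0.1832 0.1843] slope f,l [0.0044 0.0053 0.1833]
  dl/df -0.0028229084727205284
tool f,l 0.5177274541818992 -0.1590096785072014 68.44658732414246
t 11.9 pos [ 0.5413 -0.0178  0.2295] yaw 0.2654 zax [ 0. -0. -1.] F [-1.42  0.14  4.47] w 0.198
```

View pics/c7.png

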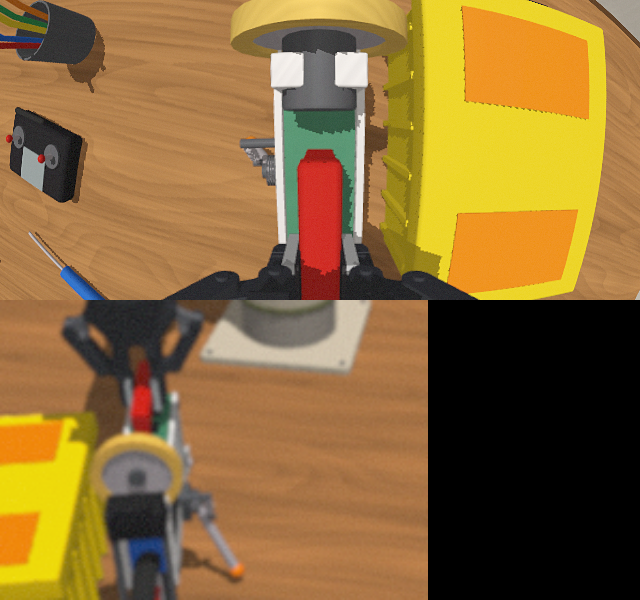

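```bash
python3 -c "
from h import *
print(ticket.hand_in())"
```

```text
the job is handed in; nothing more can be done
None
```

The kickstand was flipped fully down while the bike still leaned; the gripper now holds the bike upright by its red handle at about 68 N, both wheels on the table and about 3 cm clear of the crate, and the job is handed in (no verdict came back).

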